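# Fit the index plate on the board fixture and lock its clamp

## Robot

A 7-joint arm with a two-finger parallel gripper is mounted at the origin on the work surface. World frame = base frame: x ahead of the robot, y to its left, z up, the work surface at z = 0. Lengths are in m, angles in rad, forces in N, time in s.
With the tool pointing down it reaches from about 0.4 to 0.85 m from the base axis. Payload 10.4 kg.
Tool frame: the origin (TCP) lies midway between the tips of the shut fingers; the grasp point (between the pads) lies 19 mm behind it (manip.grasp_offset is the distance from the TCP to the grasp point, in m); z points along the fingers, y is the line along which they close (so a half turn about z gives the same grasp; the last joint's range is limited). The gripper opens to 85 mm and grips with 20 to 120 N. Pads are 22 mm wide; open, the fingers measure 114 mm over their backs; the gripper's body (76 mm by 85 mm) begins 54 mm behind the grasp point. The pads swing forward as they close: fully open they stand 13 mm farther back than shut.
Start: joints at [-1.307, 0.332, -0.065, 1.46, 0.022, 1.35, -0.088], TCP at [0.177, 0.599, 0.231] pointing down, gripper open.
Joint ranges: [-2.6, 2.6], [-0.5, 2.12], [-1.47, 1.34], [0.16, 2.42], [-1.27, 4.41], [0.06, 2.06], [-2.6, 2.6]. Speed limits (rad/s): [2.22, 2.22, 2.79, 2.79, 3.14, 3.14, 3.14].

## Interface

Orientations are given as a unit quaternion [x, y, z, w].
In Python, from workcell import manip gives the robot as it stands.
- The arm moves only by the tool jog_arm, called after "Request:" by a JSON object that holds its "name" and its "arguments". Schema: {"type":"object","properties":{"steps":{"type":"string"},"force":{"type":"number"},"only":{"type":"string"},"quiet":{"type":"boolean"},"lines":{"type":"string"}},"required":["steps"],"additionalProperties":false}. steps is a string of 1 to 20 rows, parted by a bar, with the numbers parted by spaces; each row has 7 numbers: a rotation vector rx, ry, rz in rad, then dx, dy, dz in m, then the opening from 0.0 (shut) to 1.0 (fully open); each row is the pose to reach, as a shift and turn from the pose commanded when the call began, along the tool's axes at that moment; what a row does not reach only later rows make up. A row lasts 1/8 s, in which the tool goes at most 0.0625 m and 0.188 rad, less where a joint would pass 70% of its speed; a pose out of reach is approached as far as the arm can. The fingers move at their own pace and stop on an object; force is the grip in N (left out, the last holds). Time passes only in rows, so rows that do not move let the fingers close. The tool returns the time, the measured TCP pose, the force, the opening and the grip force at its end. only (a regular expression) keeps the lines of the reply that match it, lines (a string "A,B") keeps lines A to B, and quiet returns only ok. Input that does not fit is refused with a message, and nothing moves.
- manip.get_obs(): the state, without advancing time (a new reading comes with each control period).
- manip.camera(name): name is "scene" or "top" or "wrist"; returns the picture (420x560x3 uint8, blue, green, red); there is no depth.
- manip.calibration(name): a dict with "fx", "fy", "cx", "cy" (pixels), "world_from_camera" (4x4, takes a point from camera to world coordinates); the wrist camera has in their place "tool_from_camera" (4x4, takes a point from camera to tool coordinates, whose origin is the TCP and whose axes are the flange's). Camera axes: x right, y up, looking along -z (the intrinsics and any distortion apply to the point x, -y, -z); pixel columns grow to the right and rows downward; lengths in m; the calibration is good to about 2 mm. A picture is of the moment at which its call begins: read the wrist's pose just before it. calibration takes no time and is no camera call.
- manip.hand_in(): hands the job in; it is judged then, once.
The state is a dict: "clock": time; "joint_pos": joint angles; "joint_velocities": joint speeds; "tau": joint torques, N m; "position": TCP position; "ee_rot": TCP orientation; "ft_force": force on the tool from outside, world axes, zero at the start; "torque": the same for the moment, N m; "grip_width": opening from 0.0 (shut) to 1.0 (fully open); "grasp_force": force on a finger pad.
Only numpy, scipy, OpenCV 4.12 (cv2) and the standard library are available. Lean on these libraries where they do the work, as an engineer would, in place of code of your own. Each camera call takes 0.05 s, during which the arm holds its last target. There are 200 camera calls.

## Task

Fit the blue index plate on the fixture: lower it, without dropping it, over the shaft and the locating pin until it sits fully down on the platform. Then take the long nut driver out of its stand, put it down the tower's bore fully onto the clamp nut and turn the nut with it clockwise, as seen from above, until the red finger points at the shaft over the plate. Put the driver back upright in its stand and leave the other things on the bench where they are.

Things in the scene. Friction and masses are not known exactly. Their poses are not given: they have to be found in the camera images.
- plate: Index plate to fit: loose blue plate, 90 (its x) x 130 (its y) x 8 mm, 0.25 to 0.5 kg, flat on the bench, right way up. Origin: centre of underside, z up. Through holes: 14.5 mm at the centre (also through the hub), 10.5 mm at x +30, y +45 mm. Two small board pieces at the -y end and two yellow strips at the +y end belong to it.
- hub (a point): Top of the plate's square aluminium hub, 38 mm above the plate's origin, on the centre hole's axis. The hub is 36 x 36 mm with sides along the plate's x and y, and stands 30 mm above the plate's upper face. Grasp it here, across y (across x the tower and clamp finger are near), fingertips above the plate.
- fixture: Fixed fixture (place and yaw vary). Origin: on the shaft's axis at bench height, z up. Dark base x -125 to +70, y +-75 mm, 12 mm thick; on it a platform 84 (x) x 124 (y) mm, top 30 mm above the bench: the plate's seat. Tower at x -90. Fitted plate: its origin 30 mm above this one, its x and y along the fixture's (the only way the pin enters).
- shaft_tip (a point): Top of the upright steel shaft: 12 mm diameter, 50 mm tall above the platform (80 mm above the bench), last 6 mm tapered.
- pin_tip (a point): Top of the brass anti-rotation pin: 8 mm diameter, 16 mm tall above the platform, last 4 mm tapered, at x +30, y +45 mm in the fixture's frame.
- bore_mouth (a point): Centre of the top opening of the tower's upright bore, at x -90, y 0, z 110 mm in the fixture's frame: 36 mm inside, tube 46 mm outside. A flat web stands against the tube's -x side, not above its mouth. The clamp nut is at the bottom of the bore.
- nut (a point): Foot of the square brass nut on the bore's axis, 61 mm below the mouth, 49 mm above the bench; a fully seated socket's end rests here. Nut 14 mm across flats, 10 mm tall, its top 4 mm more tapering to 9 mm as a lead-in. The point's x is normal to a flat (and so every 90 degrees); it turns with the nut. Its yaw = fixture's yaw minus joint clamp.
- clamp (a joint): Angle (rad) of the nut and the red clamp finger fixed to it under the tube. Grows clockwise seen from above: at 0 the finger points along the fixture's +y, at 1.571 straight at the shaft, over the fitted plate's edge with 3 mm gap; hard stop at 1.65. Starts at 0.25 to 0.6, clear of the plate. Stays where left; takes about 0.06 N m to turn.
- clamp_tip (a point): Upper outer end of the red clamp finger, 58 mm from the bore's axis, 49 mm above the bench; the finger is 14 mm wide, 8 mm thick; the point's y points outward along it.
- driver: Long nut driver, loose, 0.13 to 0.25 kg, upright in its stand. Origin: centre of the socket's open lower end, z up to the handle. Square socket 15.6 mm inside, 18 mm deep, sides normal to the driver's x and y; 21 mm square outside, 30 mm over corners. About 7 degrees of play either way on the nut. Shank 10 mm thick.
- handle (a point): Middle of the driver's orange handle, 98 mm above the driver's origin on its axis. Handle 30 mm (x) by 22 mm (y), from 76 to 118 mm above the origin, a 3 mm black button on top. Grasp across the 22 mm (the driver's y).
- stand: Driver's stand: grey block 64 x 64 x 40 mm fixed to the bench (place varies, left or right of the fixture). Origin: centre of underside, z up. Round hole in its top, at the centre, 34 mm wide, 32 mm deep; the driver stands on the hole's floor, 8 mm above the bench.
- flux_jar: Bystander: small round amber jar with black cap, 48 mm wide, 62 mm tall, loose; origin at its underside. Leave alone.
- tin: Bystander: open round blue tin, 84 mm wide, 105 mm tall, loose; origin at its underside. Leave alone.
- screwdriver: Bystander: screwdriver with red handle lying flat, 140 mm long, loose; origin at its underside. Leave alone.
- scraper: Bystander: scraper with green handle and flat blade lying flat, 140 mm long, loose; origin at its underside. Leave alone.
- parts_tray: Bystander: aluminium sorting tray, 100 x 150 x 22 mm, loose; origin at its underside. Leave alone.
- thermal_camera: Bystander: black hand-held camera lying flat, 150 x 70 x 26 mm, loose; origin at its underside. Leave alone.

How it is judged:
On the way, in this order (a step that is already met when the one before it is completed fails the run):
1. the plate sits fully down on the platform over shaft and pin, the clamp finger still clear of it (horizontal distance between plate and fixture below 0.003 m and z of plate in the frame of fixture below 0.0325 m and angle between the x axis of plate and the x axis of fixture, either way round below 0.08 rad and angle between plate's own z axis and vertical below 0.04 rad and value of joint clamp below 0.8 rad), for 0.2 s.
2. the driver's socket is fully down on the clamp nut, the nut not yet turned home (horizontal distance between plate and fixture below 0.003 m and z of plate in the frame of fixture below 0.0325 m and angle between the x axis of plate and the x axis of fixture, either way round below 0.08 rad and angle between plate's own z axis and vertical below 0.04 rad and horizontal distance between driver and nut below 0.005 m and z of driver in the frame of nut below 0.004 m and angle between driver's own z axis and vertical below 0.12 rad and value of joint clamp below 1 rad), for 0.1 s.
3. with the driver still on the nut, the clamp is turned until its finger points at the shaft over the plate (horizontal distance between plate and fixture below 0.003 m and z of plate in the frame of fixture below 0.0325 m and angle between the x axis of plate and the x axis of fixture, either way round below 0.08 rad and angle between plate's own z axis and vertical below 0.04 rad and horizontal distance between driver and nut below 0.005 m and z of driver in the frame of nut below 0.004 m and angle between driver's own z axis and vertical below 0.12 rad and value of joint clamp above 1.3 rad), for 0.1 s.
At the end, for the whole second after the job is handed in: Plate on the platform: within 2.5 mm of full depth, 3 mm of the shaft axis, 0.08 rad of the fixture yaw, tilt under 0.04 rad; clamp beyond 1.3 rad; driver in the stand hole: within 8 mm of its centre, foot under 13 mm above the bench, tilt under 0.2 rad; plate and driver at rest (horizontal distance between plate and fixture below 0.003 m and z of plate in the frame of fixture below 0.0325 m and angle between the x axis of plate and the x axis of fixture, either way round below 0.08 rad and angle between plate's own z axis and vertical below 0.04 rad and value of joint clamp above 1.3 rad and horizontal distance between driver and stand below 0.008 m and z of driver in the frame of stand below 0.013 m and angle between driver's own z axis and vertical below 0.2 rad and linear speed of each of plate, driver below 0.02 m/s); the robot touches nothing.
It fails at once if the plate is dropped: it moves faster than 0.6 m/s with no finger on it (contact force between the fingers and plate below 0.1 N and linear speed of plate above 0.6 m/s).
It fails at once if a bystander is moved more than 40 mm from its place (distance of any of flux_jar, tin, screwdriver, scraper, parts_tray, thermal_camera from where it was at the start of the episode above 0.04 m).
It also fails if it takes over 67 s, if anything falls off the work surface, if the arm or the gripper's body presses on something with over 40 N, if the wrist force passes 120 N, or if a joint passes its speed limit or range.

## Working session

There is one attempt and no reset: what is moved stays moved. The work goes in short steps, Python scripts to look and compute and a tool call to move; the robot and the scene stay as the last step left them, time stands still between calls to the robot, and variables do not carry over. Pictures are saved under pics/ and viewed, at most 13 in all, crops included, and the job is handed in when it is done.

```bash
ls; mkdir -p pics
```

Create h.py:
```python
import numpy as np,cv2
from workcell import manip
from scipy.spatial.transform import Rotation as R
def cam(n):
    o=manip.get_obs(); im=np.array(manip.camera(n)); return o,im
def Tof(n,o=None):
    c=manip.calibration(n)
    if n!='wrist': return c,np.array(c['world_from_camera'])
    T=np.eye(4);T[:3,:3]=R.from_quat(o['ee_rot']).as_matrix();T[:3,3]=o['position']
    return c,T@np.array(c['tool_from_camera'])
def ray(n,u,v,o=None):
    c,T=Tof(n,o); d=np.array([(u-c['cx'])/c['fx'],-(v-c['cy'])/c['fy'],-1.]); d=T[:3,:3]@d
    return T[:3,3],d/np.linalg.norm(d)
def plane(n,u,v,z,o=None):
    p,d=ray(n,u,v,o); return p+d*(z-p[2])/d[2]
def proj(n,X,o=None):
    c,T=Tof(n,o); q=np.linalg.inv(T)@np.append(X,1); return np.array([c['cx']-c['fx']*q[0]/q[2],c['cy']+c['fy']*q[1]/q[2]])
def tri(rs):
    A=np.zeros((3,3));b=np.zeros(3)
    for p,d in rs:
        M=np.eye(3)-np.outer(d,d);A+=M;b+=M@p
    x=np.linalg.solve(A,b); return x,[float(np.linalg.norm((np.eye(3)-np.outer(d,d))@(x-p))) for p,d in rs]
def blobs(im,lo,hi,amin=60):
    m=cv2.inRange(cv2.cvtColor(im,cv2.COLOR_BGR2HSV),lo,hi)
    return [c for c in cv2.findContours(m,cv2.RETR_EXTERNAL,cv2.CHAIN_APPROX_NONE)[0] if cv2.contourArea(c)>amin]
```

Run:
```python
from h import *
for n in('top','scene','wrist'):
    o,im=cam(n);cv2.imwrite(f'pics/{n}0.png',im);c=manip.calibration(n);print(n,{k:(np.round(v,3).tolist()) for k,v in c.items()if k!='x'})
a=cv2.imread('pics/top0.png');cv2.imwrite('pics/top0b.png',cv2.resize(a,(800,600),interpolation=cv2.INTER_CUBIC))
a=cv2.imread('pics/scene0.png');cv2.imwrite('pics/scene0b.png',cv2.resize(a,(800,600),interpolation=cv2.INTER_CUBIC))
o=manip.get_obs();print(o,manip.grasp_offset)
```

```text
pics
workcell.py
top {'fx': 532.757, 'fy': 532.757, 'cx': 276.701, 'cy': 214.949, 'world_from_camera': [[-0.007, 0.992, -0.128, 0.304], [-1.0, -0.006, 0.007, -0.006], [0.006, 0.128, 0.992, 1.971], [0.0, 0.0, 0.0, 1.0]]}
scene {'fx': 437.47, 'fy': 437.47, 'cx': 280.273, 'cy': 208.594, 'world_from_camera': [[-0.639, -0.578, 0.508, 1.224], [0.769, -0.469, 0.434, 0.543], [-0.013, 0.668, 0.744, 1.016], [0.0, 0.0, 0.0, 1.0]]}
wrist {'fx': 337.823, 'fy': 337.823, 'cx': 283.481, 'cy': 214.14, 'tool_from_camera': [[-0.0, 0.949, 0.316, 0.08], [1.0, 0.0, -0.0, 0.0], [-0.0, 0.316, -0.949, -0.144], [0.0, 0.0, 0.0, 1.0]]}
{'clock': 0.15, 'joint_pos': array([-1.3065951 ,  0.3327129 , -0.06468239,  1.46072185,  0.02160266,
        1.34991046, -0.08847993]), 'joint_velocities': array([-8.05105475e-04, -3.22560459e-03,  2.01614049e-03, -1.63501178e-03,
        1.60180260e-03,  1.61266600e-03, -8.92507207e-06]), 'tau': array([ 1.48082428e-03, -6.25829816e+01,  4.96063416e-02, -3.91853678e+01,
        1.63856655e-02,  7.65605742e-03,  3.62323794e-05]), 'position': array([0.17673604, 0.59920327, 0.23071996]), 'ee_rot': array([ 1.42899543e-01,  9.89737057e-01, -5.26393160e-04, -4.89342528e-05]), 'ft_force': array([-1.08662947, -0.31885708, -0.08898089]), 'torque': array([-0.02117698,  0.00354482, -0.02794514]), 'grasp_force': 0.0, 'grip_width': 0.9982300288512794} 0.0187
```

View pics/top0b.png

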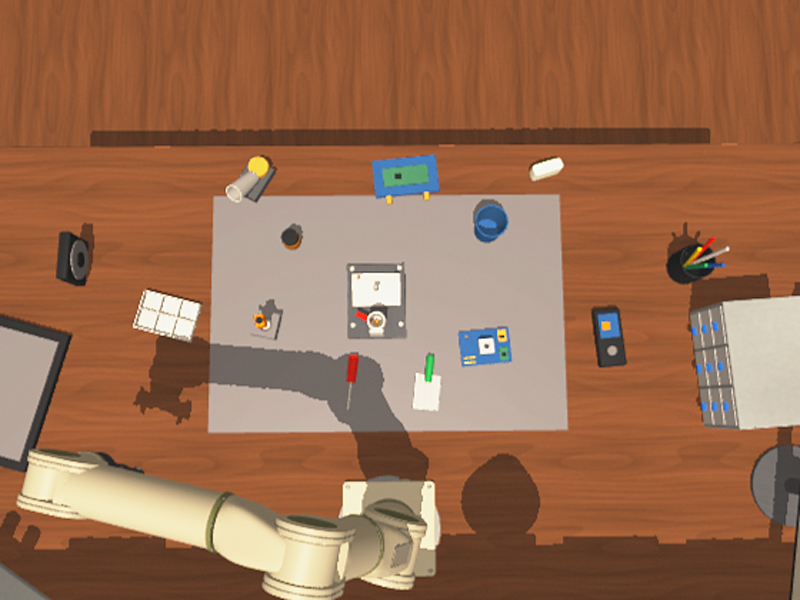

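View pics/scene0b.png

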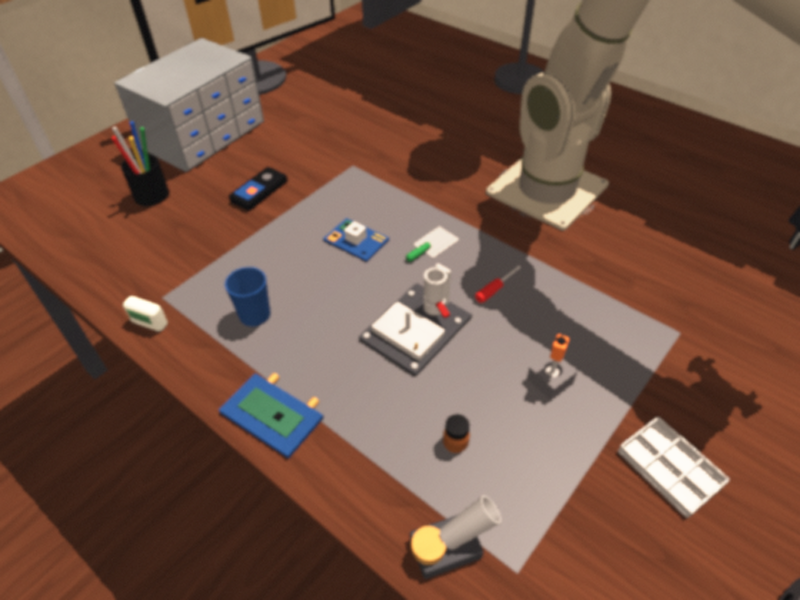

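The top view (800 px scale) shows the plate at (486,346), fixture platform at (376,288), tower at (376,320) and driver/stand at (262,321). The scene view shows the same layout: screwdriver and scraper lie robot-side of the fixture, and jar and tin beyond it.

Run:
```python
from h import *
s=.7
for k,u,v,z in [('plate hub',486,346,.038),('tower',376,320,.11),('plat',376,288,.03),('shaft',377,284,.08),('drv',261,320,.12),('stand',268,324,.04),('tin',490,222,.1),('scraper',428,370,.01),('screw',351,370,.01),('jar',291,236,.06)]:
    print(k,plane('top',u*s,v*s,z).round(3))
# scene check
print('hub',tri([ray('top',486*s,346*s),ray('scene',356*s,230*s)]),'tower',tri([ray('top',376*s,320*s),ray('scene',437*s,272*s)]),'drv',tri([ray('top',261*s,320*s),ray('scene',561*s,338*s)]))
```

```text
plate hub [ 0.453 -0.25   0.038]
tower [0.513 0.028 0.11 ]
plat [0.605 0.029 0.03 ]
shaft [0.607 0.026 0.08 ]
drv [0.514 0.309 0.12 ]
stand [0.512 0.305 0.04 ]
tin [ 0.76 -0.26  0.1 ]
scraper [ 0.394 -0.103  0.01 ]
screw [0.395 0.095 0.01 ]
jar [0.736 0.246 0.06 ]
hub (array([ 0.45276001, -0.25056086,  0.03173149]), [0.0006358297085610339, 0.0006358297085610808]) tower (array([0.51129338, 0.02928742, 0.11764083]), [0.0015923527231710124, 0.0015923527231710955]) drv (array([0.51193929, 0.30918001, 0.12897862]), [0.001964131847214029, 0.00196413184721385])
```
Good. Fixture yaw near 0: shaft at (0.606,0.027), tower 0.513. Tower lies on robot side. 

Add to h.py:
```python
def rows(x,y,z,yawy,o=None):
    "tool-axis shift to reach TCP xyz with the closing line (mod pi) along yawy, tool down"
    o=o or manip.get_obs(); Rc=R.from_quat(o['ee_rot']); best=None
    for k in range(-1,3):
        a=yawy+k*np.pi; Y=np.array([np.cos(a),np.sin(a),0]);Z=np.array([0,0,-1.]);X=np.cross(Y,Z)
        rv=(Rc.inv()*R.from_matrix(np.c_[X,Y,Z])).as_rotvec()
        if best is None or np.linalg.norm(rv)<np.linalg.norm(best): best=rv
    d=Rc.inv().apply(np.array([x,y,z])-o['position'])
    print('row',np.round(best,4),np.round(d,4),'n>=',int(np.ceil(max(np.linalg.norm(d)/.0625,np.linalg.norm(best)/.188))))
```

```bash
python3 -c "
from h import *
rows(.46,.30,.25,np.pi/2)"
```

```text
row [-1.100e-03 -1.000e-04 -2.868e-01] [-0.3563 -0.2069 -0.019 ] n>= 7
```

Request:
{"name": "jog_arm", "arguments": {"steps": "0 0 -0.287 -0.392 -0.206 -0.02 1 | 0 0 -0.287 -0.392 -0.206 -0.02 1 | 0 0 -0.287 -0.392 -0.206 -0.02 1 | 0 0 -0.287 -0.392 -0.206 -0.02 1 | 0 0 -0.287 -0.392 -0.206 -0.02 1 | 0 0 -0.287 -0.392 -0.206 -0.02 1 | 0 0 -0.287 -0.392 -0.206 -0.02 1 | 0 0 -0.287 -0.392 -0.206 -0.02 1 | 0 0 -0.287 -0.392 -0.206 -0.02 1 | 0 0 -0.287 -0.392 -0.206 -0.02 1"}}

```text
clock: 1.4
position: [0.4933, 0.2926, 0.2511]
ee_rot: [-0.001, 1.0, 0.0, -0.0]
ft_force: [-0.3, 1.0, 0.8]
grip_width: 1.0
grasp_force: 0.0
```

Run:
```python
from h import *
import pickle
o,im=cam('wrist');pickle.dump((o,im),open('w1.pkl','wb'))
rows(.46,.03,.25,np.pi/2)
```

```text
row [ 0.0003 -0.0006  0.0029] [ 0.0341 -0.2625  0.0011] n>= 5
```

Create snap.py:
```python
from h import *
import pickle,sys
o,im=cam('wrist');pickle.dump((o,im),open(sys.argv[1]+'.pkl','wb'))
```

```text
(no output)
```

Request:
{"name": "jog_arm", "arguments": {"steps": "0 0 0 0.03 -0.06 0 1 | 0 0 0 0.03 -0.12 0 1 | 0 0 0 0.03 -0.14 0 1 | 0 0 0 0.03 -0.14 0 1 | 0 0 0 0.03 -0.14 0 1", "lines": "2,2"}}

```text
position: [0.4642, 0.153, 0.2513]
```

```bash
python3 snap.py w2
```

Request:
{"name": "jog_arm", "arguments": {"steps": "0 0 0 0 -0.06 0 1 | 0 0 0 0 -0.11 0 1 | 0 0 0 0 -0.11 0 1 | 0 0 0 0 -0.11 0 1", "lines": "2,2"}}

```text
position: [0.4647, 0.0426, 0.2512]
```

```bash
python3 snap.py w3
```

Request:
{"name": "jog_arm", "arguments": {"steps": "0 0 0 0 -0.06 0 1 | 0 0 0 0 -0.12 0 1 | 0 0 0 0 -0.15 0 1 | 0 0 0 0 -0.15 0 1 | 0 0 0 0 -0.15 0 1", "lines": "2,2"}}

```text
position: [0.465, -0.1071, 0.2511]
```

```bash
python3 snap.py w4
```

Request:
{"name": "jog_arm", "arguments": {"steps": "0 0 0 0 -0.06 0 1 | 0 0 0 0 -0.12 0 1 | 0 0 0 0 -0.15 0 1 | 0 0 0 0 -0.15 0 1 | 0 0 0 0 -0.15 0 1", "lines": "2,2"}}

```text
position: [0.4653, -0.2571, 0.251]
```

```bash
python3 snap.py w5
```

Run:
```python
import pickle,numpy as np,cv2
ims=[pickle.load(open(f'w{i}.pkl','rb'))[1] for i in (1,2,3,5)]
m=np.vstack([np.hstack(ims[:2]),np.hstack(ims[2:])]);cv2.imwrite('pics/m.png',cv2.resize(m,(800,600),interpolation=cv2.INTER_AREA))
```

```text
(no output)
```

View pics/m.png

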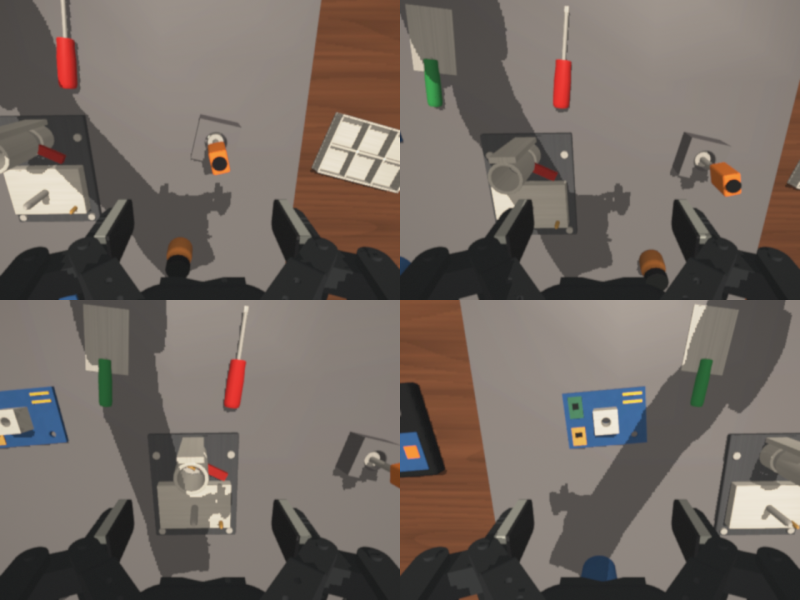

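The mosaic shows, in the wrist views: driver handle near (218,160) in tile 1; fixture upright around (193,480) with tower, red finger and pin at lower right in tile 3; plate at (605,418) in tile 4, yellow strips on +Y, yaw slightly positive.

Run:
```python
from h import *
import pickle
W={i:pickle.load(open(f'w{i}.pkl','rb')) for i in range(1,6)}
def fit(i):
    o,im=W[i]; cs=blobs(im,(95,90,30),(125,255,255),300)
    for c in cs: print(i,'blue',cv2.contourArea(c),cv2.boundingRect(c))
    return cs
for i in (4,5):
    for c in fit(i):
        o=W[i][0]; b=cv2.boxPoints(cv2.minAreaRect(c)); P=np.array([plane('wrist',*p,.008,o)[:2] for p in b]);
        if abs(P.mean(0)-[.453,-.25]).max()<.04: print(i,P.round(4).tolist(),'ctr',P.mean(0).round(4),[np.linalg.norm(P[k]-P[k-1]).round(4) for k in range(4)],b.round(1).tolist())
for i in (1,2):
    o,im=W[i]
    for c in blobs(im,(5,150,120),(18,255,255),60): print(i,'orange',cv2.contourArea(c),cv2.minAreaRect(c))
a=W[3][1][175:340,195:350];b=W[2][1][175:340,100:255];p=W[5][1][105:215,215:355]
t=lambda x,w,h:cv2.resize(x,(w,h),interpolation=cv2.INTER_CUBIC)
m=np.zeros((600,800,3),np.uint8);m[:426,:400]=t(a,400,426);m[:426,400:]=t(b,400,426);cv2.imwrite('pics/c1.png',m[:426])
d1=W[1][1][140:260,250:350];d2=W[2][1][160:290,370:500]
m=np.zeros((600,800,3),np.uint8);m[:314,:400]=t(p,400,314);m[:400,400:]=t(d2,400,400);cv2.imwrite('pics/c2.png',m[:400])
```

```text
4 blue 717.0 (167, 358, 31, 45)
4 blue 8589.0 (93, 121, 127, 87)
4 [[0.4166, -0.3203], [0.4044, -0.1862], [0.4942, -0.1834], [0.5082, -0.3278]] ctr [ 0.4559 -0.2544] [np.float64(0.092), np.float64(0.1347), np.float64(0.0898), np.float64(0.1451)] [[92.69999694824219, 131.1999969482422], [212.10000610351562, 120.30000305175781], [219.3000030517578, 198.5], [99.80000305175781, 209.5]]
5 blue 1280.5 (254, 359, 49, 35)
5 blue 1742.0 (0, 184, 41, 57)
5 blue 8504.0 (227, 121, 118, 87)
5 [[0.4164, -0.3204], [0.4049, -0.1925], [0.4935, -0.1791], [0.5068, -0.3165]] ctr [ 0.4554 -0.2521] [np.float64(0.0905), np.float64(0.1284), np.float64(0.0896), np.float64(0.1381)] [[226.6999969482422, 131.1999969482422], [341.8999938964844, 120.69999694824219], [348.8999938964844, 198.0], [233.8000030517578, 208.5]]
1 orange 306.5 ((251.20205688476562, 351.2453308105469), (33.32817077636719, 18.558460235595703), 5.5275397300720215)
1 orange 1012.5 ((305.3461608886719, 221.23077392578125), (43.7338981628418, 25.691213607788086), 78.69007110595703)
1 orange 99.5 ((504.4502258300781, 120.95475006103516), (9.084943771362305, 37.2435188293457), 87.27368927001953)
2 orange 280.0 ((354.5, 369.5), (15.0, 31.0), 90.0)
2 orange 848.0 ((459.4345703125, 248.65170288085938), (52.77692794799805, 33.154422760009766), 65.32313537597656)
```

View pics/c1.png

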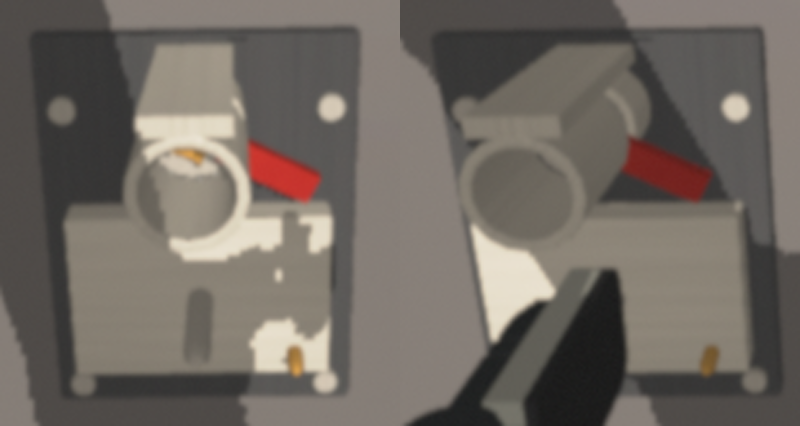

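View pics/c2.png

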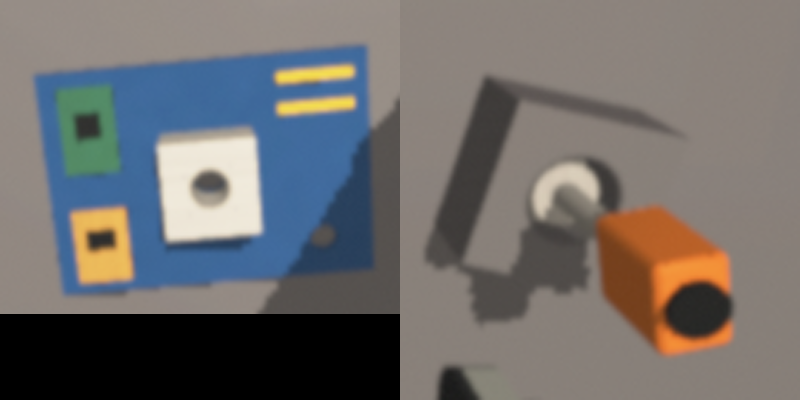

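Left crop shows the fixture: shaft tip about (197,358), pin tip (297,373), mouth ring centre (187,190). The plate crop shows the hub-top hole at (210,188) and pin hole at (322,236). In the driver crop the black button is at (698,310), and the handle is visibly yawed.

Run:
```python
from h import *
import pickle
W={i:pickle.load(open(f'w{i}.pkl','rb')) for i in range(1,6)}
t=lambda x,w,h:cv2.resize(x,(w,h),interpolation=cv2.INTER_CUBIC)
# tiles 100x75 at 4x
off={1:(0,240),4:(340,240),5:(460,260),3:(235,265)}
m=np.vstack([np.hstack([t(W[i][1][off[i][1]:off[i][1]+75,off[i][0]:off[i][0]+100],400,300) for i in r]) for r in((1,3),(4,5))]);cv2.imwrite('pics/c3.png',m)
```

```text
(no output)
```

View pics/c3.png

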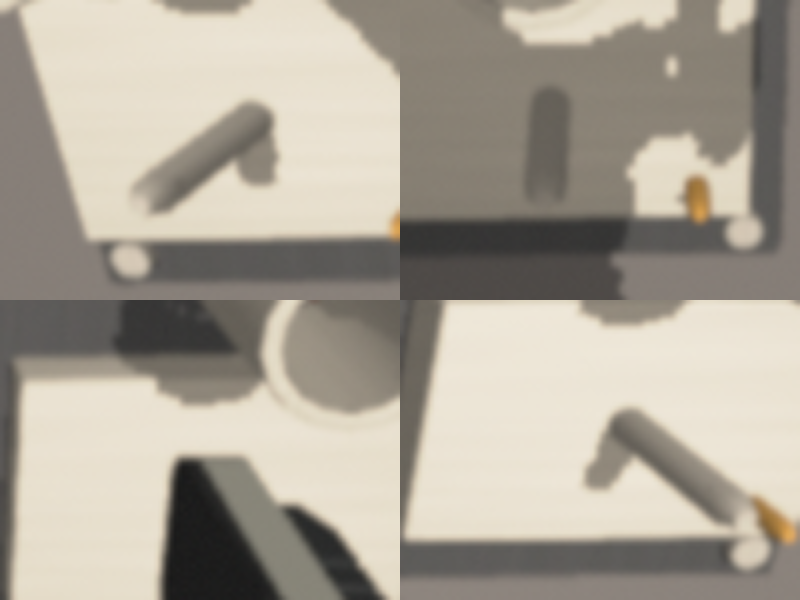

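Tiles show the shaft tip at about (143,200), (546,192) and (742,518), with its base at (255,117), (550,103) and (627,424). The pin is brass, with its tip at (699,214).

Run:
```python
from h import *
import pickle
W={i:pickle.load(open(f'w{i}.pkl','rb')) for i in range(1,6)}
r=lambda i,u,v:ray('wrist',u,v,W[i][0])
P=lambda k,*a:print(k,*[np.round(x,4) for x in tri([r(*b) for b in a])])
P('tip',(1,35.8,290),(3,271.5,313),(5,545.5,314.5))
P('sbase',(1,63.8,269.2),(3,272.5,290.8),(5,516.8,291))
P('pin',(2,218.9,319),(3,309.8,318.5))
P('mouth',(2,147.6,248.6),(3,267.4,248.6))
for i,u,v in((1,35.8,290),(3,271.5,313),(5,545.5,314.5)):print(i,plane('wrist',u,v,.08,W[i][0]).round(4))
# base plate corners in W3
s=2.5815
for u,v in((30,33),(360,29),(348,394),(62,396)): print('base',plane('wrist',195+u/s,175+v/s,.012,W[3][0]).round(4))
for u,v in((62,110),(332,107),(325,382),(83,384)): print('screw',plane('wrist',195+u/s,175+v/s,.012,W[3][0]).round(4))
for u,v in((75,373),(333,372),(331,216),(65,220)): print('platf',plane('wrist',195+u/s,175+v/s,.030,W[3][0]).round(4))
# hub
s=400/140
print('hole5',plane('wrist',215+210/s,105+188/s,.038,W[5][0]).round(4),'pinhole',plane('wrist',215+322/s,105+236/s,.008,W[5][0]).round(4))
for u,v in((38,75),(367,46),(373,268),(66,295)): print('plcorner',plane('wrist',215+u/s,105+v/s,.008,W[5][0]).round(4))
for u,v in((157,143),(255,134),(262,233),(167,242)): print('hubcorner',plane('wrist',215+u/s,105+v/s,.038,W[5][0]).round(4))
# hub white mask in W4, W5
for i in(4,5):
    o,im=W[i]
    for c in blobs(im,(0,0,185),(180,60,255),150):
        x,y,w,h=cv2.boundingRect(c)
        if y<260 and w<60: print(i,cv2.contourArea(c),cv2.minAreaRect(c))
s=400/130
B=(370+698/s-400/s,160+310/s)
for i in(1,2):
    o,im=W[i]
    m=cv2.inRange(im,(0,0,0),(45,45,45));x0,y0,x1,y1=((290,205,330,250) if i==1 else (440,235,490,285))
    q=np.zeros_like(m);q[y0:y1,x0:x1]=m[y0:y1,x0:x1]
    c=max(cv2.findContours(q,0,1)[0],key=cv2.contourArea);print(i,'button',cv2.contourArea(c),cv2.minAreaRect(c)[:2]);B2=cv2.minAreaRect(c)[0]
    if i==1:B1=B2
P('button',(1,*B1),(2,*B2)); print(B)
for u,v in((657,265),(730,252),(731,342),(662,354)): print('handletop',plane('wrist',370+(u-400)/s,160+v/s,.126,W[2][0]).round(4))
P('standhole',(2,370+(574-400)/s,160+198/s),(1,218*1.4-2,139*1.4)); print(plane('wrist',370+(574-400)/s,160+198/s,.04,W[2][0]))
```

```text
tip [0.604  0.0294 0.0796] [0.0004 0.0006 0.001 ]
sbase [0.6044 0.0295 0.0319] [0.0005 0.0002 0.0003]
pin [0.6348 0.0748 0.0456] [0.0002 0.0002]
mouth [0.513  0.0277 0.1098] [0.0001 0.0001]
1 [0.6033 0.0298 0.08  ]
3 [0.603  0.0297 0.08  ]
5 [0.6049 0.0294 0.08  ]
base [ 0.4798 -0.047   0.012 ]
base [0.4777 0.1019 0.012 ]
base [0.673  0.1053 0.012 ]
base [ 0.6744 -0.0439  0.012 ]
screw [ 0.5166 -0.0347  0.012 ]
screw [0.5149 0.0907 0.012 ]
screw [0.6656 0.093  0.012 ]
screw [ 0.667  -0.0326  0.012 ]
platf [ 0.6473 -0.0327  0.03  ]
platf [0.6466 0.0943 0.03  ]
platf [0.5619 0.0901 0.03  ]
platf [ 0.5642 -0.0329  0.03  ]
hole5 [ 0.4551 -0.2517  0.038 ] pinhole [ 0.4809 -0.2049  0.008 ]
plcorner [ 0.4165 -0.3187  0.008 ]
plcorner [ 0.4053 -0.1907  0.008 ]
plcorner [ 0.4945 -0.183   0.008 ]
plcorner [ 0.5065 -0.3113  0.008 ]
hubcorner [ 0.4384 -0.2713  0.038 ]
hubcorner [ 0.435  -0.2353  0.038 ]
hubcorner [ 0.4723 -0.2318  0.038 ]
hubcorner [ 0.4759 -0.2679  0.038 ]
4 1088.5 ((147.08912658691406, 170.39109802246094), (34.62729263305664, 35.920841217041016), 84.2894058227539)
4 204.5 ((487.7059326171875, 45.17647933959961), (5.335783004760742, 75.18604278564453), 14.03624439239502)
5 1110.5 ((288.25, 170.25), (34.76572799682617, 34.31304168701172), 84.80557250976562)
5 563.0 ((406.85003662109375, 46.45000076293945), (15.811387062072754, 87.5950927734375), 18.43494987487793)
1 button 182.0 ((307.0, 229.0), (14.0, 16.0))
2 button 188.0 ((466.50006103515625, 260.0000305175781), (14.849241256713867, 16.26345443725586))
button [0.5146 0.3123 0.1291] [0.0001 0.0001]
(466.85, 260.75)
handletop [0.5027 0.3006 0.126 ]
handletop [0.4987 0.3205 0.126 ]
handletop [0.5269 0.3259 0.126 ]
handletop [0.5308 0.3066 0.126 ]
standhole [0.5112 0.3134 0.0407] [0.0026 0.0026]
[0.51407008 0.3133648  0.04      ]
```

```bash
python3 -c "
from h import *
rows(.4553,-.2515,.06,np.pi/2+.088)"
```

```text
row [ 0.0008 -0.0002 -0.0848] [0.01   0.0053 0.1911] n>= 4
```

Request:
{"name": "jog_arm", "arguments": {"steps": "0 0 -0.085 0.01 0.005 0.06 1 | 0 0 -0.085 0.01 0.005 0.12 1 | 0 0 -0.085 0.01 0.005 0.17 1 | 0 0 -0.085 0.01 0.005 0.191 1 | 0 0 -0.085 0.01 0.005 0.191 1 | 0 0 -0.085 0.01 0.005 0.191 1", "lines": "2,3"}}

```text
position: [0.4556, -0.2535, 0.0614]
ee_rot: [-0.043, 0.999, -0.0, 0.001]
```

```bash
python3 -c "
from h import *
rows(.4553,-.2515,.008,np.pi/2+.088)"
```

```text
row [-0.0001  0.0015 -0.0015] [0.0002 0.002  0.0534] n>= 1
```

Request:
{"name": "jog_arm", "arguments": {"steps": "0 0 0 0 0.002 0.02 1 | 0 0 0 0 0.002 0.04 1 | 0 0 0 0 0.002 0.053 1 | 0 0 0 0 0.002 0.053 1 | 0 0 0 0 0.002 0.053 1 | 0 0 0 0 0.002 0.053 0.3 | 0 0 0 0 0.002 0.053 0.2 | 0 0 0 0 0.002 0.053 0.2 | 0 0 0 0 0.002 0.053 0.2 | 0 0 0 0 0.002 0.053 0.2", "force": 40}}

```text
clock: 6.02
position: [0.4547, -0.2521, 0.0076]
ee_rot: [-0.043, 0.999, -0.0, 0.0]
ft_force: [-0.7, 0.1, 4.9]
grip_width: 0.417
grasp_force: 41.3
```

Request:
{"name": "jog_arm", "arguments": {"steps": "0 0 0 0 0 0 0.2 | 0 0 0 0 0 -0.02 0.2 | 0 0 0 0 0 -0.06 0.2 | 0 0 0 0 0 -0.11 0.2 | 0 0 0 0 0 -0.14 0.2 | 0 0 0 0 0 -0.14 0.2 | 0 0 0 0 0 -0.14 0.2", "force": 70}}

```text
clock: 6.9
position: [0.4537, -0.2514, 0.1459]
ee_rot: [-0.043, 0.999, 0.0, -0.001]
ft_force: [-0.0, -0.0, -2.7]
grip_width: 0.412
grasp_force: 70.7
```

```bash
python3 -c "
from h import *
rows(.6034,.0291,.147,np.pi/2+.015)"
```

```text
row [ 0.0009 -0.0018  0.0704] [-0.1731  0.2667 -0.0011] n>= 6
```

Request:
{"name": "jog_arm", "arguments": {"steps": "0 0 0 0 0.04 0 0.2 | 0 0 0 0 0.09 0 0.2 | 0 0 0.02 -0.05 0.14 0 0.2 | 0 0 0.04 -0.1 0.19 0 0.2 | 0 0 0.07 -0.14 0.23 0 0.2 | 0 0 0.071 -0.17 0.255 0 0.2 | 0 0 0.071 -0.173 0.267 0 0.2 | 0 0 0.071 -0.173 0.267 0 0.2 | 0 0 0.071 -0.173 0.267 0 0.2 | 0 0 0.071 -0.173 0.267 0 0.2"}}

```text
clock: 8.15
position: [0.6036, 0.0273, 0.1474]
ee_rot: [-0.006, 1.0, 0.0, -0.0]
ft_force: [0.9, -0.4, -3.4]
grip_width: 0.409
grasp_force: 71.2
```

```bash
python3 snap.py w6
```

Run:
```python
from h import *
import pickle
rows(.6034,.0291,.09,np.pi/2+.015)
im=pickle.load(open('w6.pkl','rb'))[1]
cv2.imwrite('pics/w6.png',im)
```

```text
row [ 0.0002  0.0002 -0.0025] [0.0004 0.0015 0.0575] n>= 1
```

View pics/w6.png

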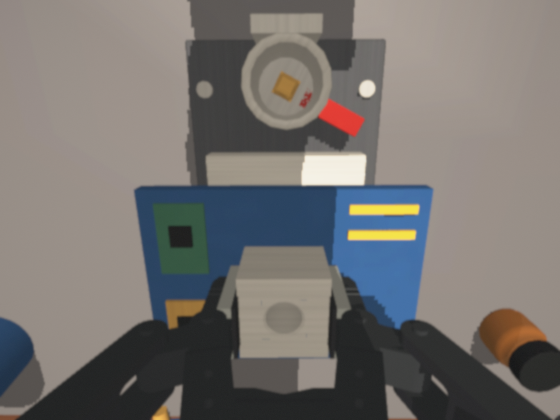

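The view shows the hub hole at (284,317), the plate's near edge from (137,188) to (432,186), the nut down the bore at (286,87), and the red finger at (342,118).

Run:
```python
from h import *
import pickle
o,im=pickle.load(open('w6.pkl','rb'))
z=o['position'][2]+.0304
print('hole',plane('wrist',284,317,z,o).round(4),'tcp',o['position'].round(4))
zt=z-.03
a,b=plane('wrist',137,188,zt,o),plane('wrist',432,186,zt,o);print('edge',a.round(4),b.round(4),np.linalg.norm(b-a),np.arctan2(b[0]-a[0],b[1]-a[1]))
for u,v,zz in((188,41,.012),(384,40,.012),(209,155,.03),(365,155,.03)):print(plane('wrist',u,v,zz,o).round(4))
print('mouth',plane('wrist',286.5,81,.11,o).round(4),'nut',plane('wrist',286,87,.063,o).round(4),'finger',plane('wrist',354,124,.049,o).round(4))
q=[plane('wrist',u,v,.049,o) for u,v in((364,121),(357,136),(329,101),(320,121))];print(np.round(q,4))
d=(q[0]-q[2]+q[1]-q[3])[:2];print('finger dir from +y cw',np.arctan2(d[0],d[1]))
cv2.imwrite('pics/nut.png',cv2.resize(im[60:140,230:390],(800,400),interpolation=cv2.INTER_CUBIC))
```

```text
hole [0.6041 0.0272 0.1778] tcp [0.6036 0.0273 0.1474]
edge [ 0.56   -0.0375  0.1478] [0.5576 0.0913 0.1478] 0.12881172760091025 -0.01866763802574171
[ 0.4814 -0.0454  0.012 ]
[0.479  0.1005 0.012 ]
[ 0.5631 -0.0308  0.03  ]
[0.5617 0.0895 0.03  ]
mouth [0.5136 0.0275 0.11  ] nut [0.5146 0.0276 0.063 ] finger [0.5376 0.0753 0.049 ]
[[0.5355 0.0821 0.049 ]
 [0.5457 0.0781 0.049 ]
 [0.5227 0.0571 0.049 ]
 [0.5359 0.0516 0.049 ]]
finger dir from +y cw 0.41576471735957715
```

View pics/nut.png

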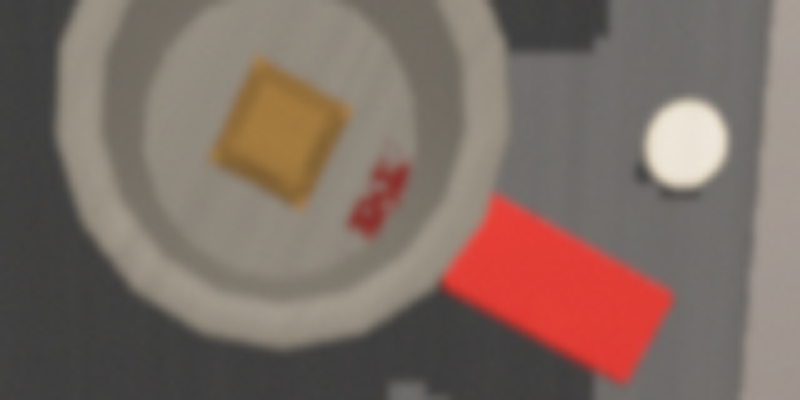

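The zoom shows the square nut with corners (260,58), (350,105), (300,208) and (212,160), and the finger edges (495,195)-(672,295) and (443,285)-(627,383).

Run:
```python
from h import *
import pickle
o,im=pickle.load(open('w6.pkl','rb'))
f=lambda u,v,z:plane('wrist',230+u/5,60+v/5,z,o)
q=[f(u,v,.049) for u,v in((495,195),(672,295),(443,285),(627,383))]
for a,b in((0,1),(2,3)):d=q[b]-q[a];print('fing',np.arctan2(d[0],d[1])+.015)
t=(q[1]+q[3])/2-[.514,.028,.049];print('tip',np.linalg.norm(t),np.arctan2(t[0],t[1])+.015)
q=[f(u,v,.060) for u,v in((260,58),(350,105),(300,208),(212,160))]
d=q[1]-q[0]+q[2]-q[3];print('nut',np.arctan2(d[0],d[1])+.015,np.linalg.norm(d)/2);d=q[3]-q[0]+q[2]-q[1];print(np.arctan2(-d[1],d[0])+.015,np.linalg.norm(d)/2,np.mean(q,0))
rows(.6036,.0293,.095,np.pi/2+.015)
```

```text
fing 0.48487605479815343
fing 0.4698322412500353
tip 0.057858308946830056 0.4840858068367857
nut 0.46621640889444793 0.0127772510148725
0.47319279778334533 0.013812236176562314 [0.5143031  0.02770715 0.06      ]
row [ 0.0002  0.0002 -0.0025] [0.0002 0.0017 0.0525] n>= 1
```

Request:
{"name": "jog_arm", "arguments": {"steps": "0 0 -0.002 0 0.0017 0.02 0.2 | 0 0 -0.002 0 0.0017 0.04 0.2 | 0 0 -0.002 0 0.0017 0.052 0.2 | 0 0 -0.002 0 0.0017 0.052 0.2 | 0 0 -0.002 0 0.0017 0.052 0.2"}}

```text
clock: 8.82
position: [0.6045, 0.0303, 0.0958]
ee_rot: [-0.008, 1.0, 0.0, 0.0]
ft_force: [-0.3, 0.1, -2.7]
grip_width: 0.411
grasp_force: 71.1
```

```bash
python3 -c "
from h import *
rows(.6036,.0293,.037,np.pi/2+.015)"
```

```text
row [0.0001 0.0007 0.001 ] [ 0.0009 -0.001   0.0588] n>= 1
```

Request:
{"name": "jog_arm", "arguments": {"steps": "0 0 0 0.001 -0.001 0 0.2 | 0 0 0 0.001 -0.001 0 0.2 | 0 0 0 0.001 -0.001 0 0.2", "lines": "2,2"}}

```text
position: [0.6032, 0.0295, 0.0955]
```

Request:
{"name": "jog_arm", "arguments": {"steps": "0 0 0 0 0 0 0.2", "lines": "2,2"}}

```text
position: [0.6031, 0.0295, 0.0954]
```

```bash
python3 -c "
from h import *
for i in range(3): print(manip.get_obs()['position'])
rows(.6036,.0293,.037,np.pi/2+.015)"
```

```text
[0.60313733 0.02951095 0.09537129]
[0.60313733 0.02951095 0.09537129]
[0.60313733 0.02951095 0.09537129]
row [0.0002 0.0002 0.0013] [-0.0004 -0.0002  0.0584] n>= 1
```

Good. Start lowering in small steps over the tip.

Request:
{"name": "jog_arm", "arguments": {"steps": "0 0 0 -0.0004 0 0.006 0.2 | 0 0 0 -0.0004 0 0.012 0.2 | 0 0 0 -0.0004 0 0.017 0.2 | 0 0 0 -0.0004 0 0.022 0.2 | 0 0 0 -0.0004 0 0.022 0.2"}}

```text
clock: 9.95
position: [0.6032, 0.0294, 0.0727]
ee_rot: [-0.008, 1.0, -0.0, -0.0]
ft_force: [-0.0, 0.3, -2.9]
grip_width: 0.414
grasp_force: 71.1
```

Request:
{"name": "jog_arm", "arguments": {"steps": "0 0 0 0 0 0.006 0.2 | 0 0 0 0 0 0.012 0.2 | 0 0 0 0 0 0.018 0.2 | 0 0 0 0 0 0.022 0.2 | 0 0 0 0 0 0.025 0.2 | 0 0 0 0 0 0.025 0.2"}}

```text
clock: 10.7
position: [0.6034, 0.0295, 0.0481]
ee_rot: [-0.008, 1.0, 0.0, -0.0]
ft_force: [0.4, -0.4, -3.1]
grip_width: 0.415
grasp_force: 71.1
```

Request:
{"name": "jog_arm", "arguments": {"steps": "0 0 0 0 0 0.003 0.2 | 0 0 0 0 0 0.006 0.2 | 0 0 0 0 0 0.009 0.2 | 0 0 0 0 0 0.011 0.2 | 0 0 0 0 0 0.011 0.2 | 0 0 0 0 0 0.011 0.2"}}

```text
clock: 11.45
position: [0.6035, 0.0295, 0.0378]
ee_rot: [-0.008, 1.0, 0.0, 0.0]
ft_force: [-4.7, 0.9, 5.7]
grip_width: 0.411
grasp_force: 72.1
```

Request:
{"name": "jog_arm", "arguments": {"steps": "0 0 0 0 0 0 0.5 | 0 0 0 0 0 0 0.7 | 0 0 0 0 0 0 0.9 | 0 0 0 0 0 0 0.9 | 0 0 0 0 0 -0.02 0.9 | 0 0 0 0 0 -0.08 0.9 | 0 0 0 0 0 -0.14 0.9 | 0 0 0 0 0 -0.2 0.9 | 0 0 0 0 0 -0.2 0.9 | 0 0 0 0 0 -0.2 0.9"}}

```text
clock: 12.7
position: [0.6034, 0.0294, 0.238]
ee_rot: [-0.008, 1.0, 0.0, 0.0]
ft_force: [-0.7, 0.3, -0.3]
grip_width: 0.901
grasp_force: 0.0
```

```bash
python3 snap.py w7
```

Run:
```python
from h import *
import pickle
o,im=pickle.load(open('w7.pkl','rb'));cv2.imwrite('pics/w7.png',im)
for c in blobs(im,(95,90,30),(125,255,255),300): print(cv2.contourArea(c),cv2.boundingRect(c))
```

```text
2026.5 (182, 355, 102, 40)
5501.0 (0, 273, 79, 111)
10516.0 (219, 139, 130, 86)
```

View pics/w7.png

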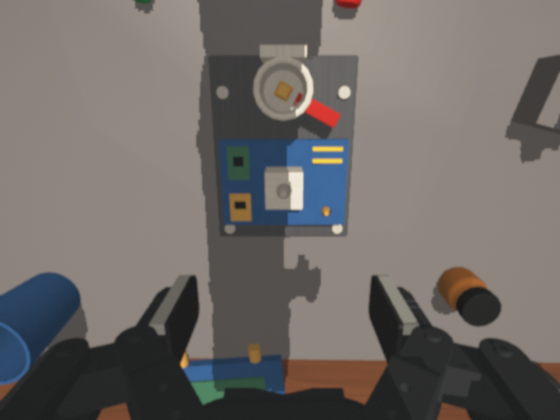

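The view shows the plate seated square on the platform, with shaft and pin visible through the holes at (284,190) and (327,211) and the finger still clear of the plate.

Run:
```python
from h import *
import pickle
o,im=pickle.load(open('w7.pkl','rb'))
c=[c for c in blobs(im,(95,90,30),(125,255,255),300) if cv2.contourArea(c)>9000][0]
P=[plane('wrist',*p,.038,o) for p in cv2.approxPolyDP(cv2.convexHull(c),6,True)[:,0]];print(np.round(P,4))
print('hub',plane('wrist',284,190,.068,o))
print(o['joint_pos'].round(2))
rows(.5147,.3128,.19,np.pi/2+.19)
```

```text
[[ 0.5588  0.0932  0.038 ]
 [ 0.6471  0.0946  0.038 ]
 [ 0.6491 -0.0343  0.038 ]
 [ 0.5608 -0.0358  0.038 ]]
hub [0.60357661 0.02984674 0.068     ]
[-0.56  0.3   0.54  1.54 -0.16  1.35  1.58]
row [ 0.0002 -0.0008 -0.1738] [0.0837 0.2847 0.0471] n>= 5
```

Request:
{"name": "jog_arm", "arguments": {"steps": "0 0 0 0.02 0.05 0 0.9 | 0 0 -0.05 0.04 0.1 0.0 0.9 | 0 0 -0.1 0.05 0.15 0.0 0.9 | 0 0 -0.174 0.07 0.2 0.02 0.9 | 0 0 -0.174 0.084 0.25 0.03 0.9 | 0 0 -0.174 0.084 0.285 0.047 0.9 | 0 0 -0.174 0.084 0.285 0.047 0.9 | 0 0 -0.174 0.084 0.285 0.047 0.9 | 0 0 -0.174 0.084 0.285 0.047 0.9", "lines": "2,3"}}

```text
position: [0.5155, 0.3116, 0.1906]
ee_rot: [-0.094, 0.996, -0.0, 0.0]
```

```bash
python3 snap.py w8
```

Run:
```python
from h import *
import pickle
o,im=pickle.load(open('w8.pkl','rb'));cv2.imwrite('pics/w8.png',im[150:])
rows(.5147,.3128,.083,np.pi/2+.19)
for c in blobs(im,(5,150,120),(18,255,255),60): print('orange',cv2.contourArea(c),cv2.minAreaRect(c))
```

```text
row [ 0.      0.0005 -0.0017] [0.0006 0.0011 0.1077] n>= 2
orange 380.5 ((198.56187438964844, 363.36083984375), (32.99875259399414, 17.46395492553711), 23.96249008178711)
orange 1662.0 ((285.0, 220.5), (55.0, 32.0), 90.0)
```

View pics/w8.png

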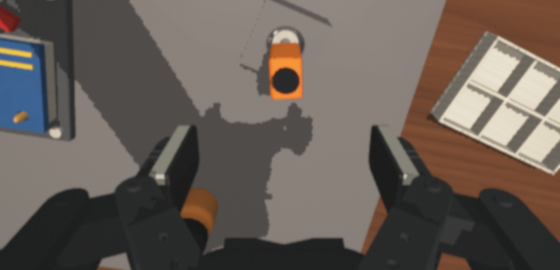

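The handle is square to the image and the button is at (286,231) in full-frame rows, so the yaw is right.

Run:
```python
from h import *
import pickle
o,im=pickle.load(open('w8.pkl','rb'))
print(plane('wrist',286,231,.129,o).round(4), plane('wrist',287,150+40,.04,o).round(4))
```

```text
[0.5151 0.3128 0.129 ] [0.5101 0.3134 0.04  ]
```

Request:
{"name": "jog_arm", "arguments": {"steps": "0 0 0 0 0.001 0.04 0.9 | 0 0 0 0 0.001 0.07 0.9 | 0 0 0 0 0.001 0.095 0.9 | 0 0 0 0 0.001 0.108 0.9 | 0 0 0 0 0.001 0.108 0.9 | 0 0 0 0 0.001 0.108 0.9"}}

```text
clock: 14.68
position: [0.5154, 0.3142, 0.0835]
ee_rot: [-0.095, 0.995, 0.001, 0.001]
ft_force: [0.7, 0.4, 0.1]
grip_width: 0.902
grasp_force: 0.0
```

Request:
{"name": "jog_arm", "arguments": {"steps": "0 0 0 0 -0.0012 0 0.6 | 0 0 0 0 -0.0012 0 0.4 | 0 0 0 0 -0.0012 0 0.1 | 0 0 0 0 -0.0012 0 0.1 | 0 0 0 0 -0.0012 0 0.1 | 0 0 0 0 -0.0012 0 0.1 | 0 0 0 0 -0.0012 0 0.1", "force": 70}}

```text
clock: 15.55
position: [0.5152, 0.313, 0.0827]
ee_rot: [-0.095, 0.995, 0.0, 0.0]
ft_force: [-1.3, -0.1, 6.4]
grip_width: 0.249
grasp_force: 68.7
```

Request:
{"name": "jog_arm", "arguments": {"steps": "0 0 0 0 0 -0.01 0.1 | 0 0 0 0 0 -0.04 0.1 | 0 0 0 0 0 -0.08 0.1 | 0 0 0 0 0 -0.13 0.1 | 0 0 0 0 0 -0.15 0.1 | 0 0 0 0 0 -0.15 0.1"}}

```text
clock: 16.3
position: [0.5154, 0.3131, 0.2339]
ee_rot: [-0.095, 0.995, 0.001, 0.001]
ft_force: [0.6, -0.9, -2.1]
grip_width: 0.25
grasp_force: 68.4
```

```bash
python3 -c "
from h import *
rows(.514,.028,.235,np.pi/2-.46)"
```

```text
row [0.0021 0.0018 0.6502] [ 0.0553 -0.2797 -0.0017] n>= 5
```

Request:
{"name": "jog_arm", "arguments": {"steps": "0 0 0.08 0.005 -0.03 0 0.1 | 0 0 0.2 0.015 -0.08 0 0.1 | 0 0 0.35 0.025 -0.13 0 0.1 | 0 0 0.5 0.035 -0.18 0 0.1 | 0 0 0.6 0.045 -0.23 0 0.1 | 0 0 0.65 0.055 -0.265 0 0.1 | 0 0 0.65 0.0553 -0.28 0 0.1 | 0 0 0.65 0.0553 -0.28 0 0.1 | 0 0 0.65 0.0553 -0.28 0 0.1 | 0 0 0.65 0.0553 -0.28 0 0.1"}}

```text
clock: 17.55
position: [0.5135, 0.0289, 0.2321]
ee_rot: [0.227, 0.974, -0.0, -0.0]
ft_force: [0.2, 0.2, -1.6]
grip_width: 0.25
grasp_force: 68.5
```

```bash
python3 snap.py w9
```

Run:
```python
from h import *
import pickle
o,im=pickle.load(open('w9.pkl','rb'));cv2.imwrite('pics/w9.png',im)
rows(.514,.028,.135,np.pi/2-.46);print(o['joint_pos'].round(2))
```

```text
row [-0.0001 -0.0003  0.0022] [-0.0007 -0.0003  0.0971] n>= 2
[-0.7   0.08  0.6   1.78 -0.05  1.3   1.02]
```

View pics/w9.png

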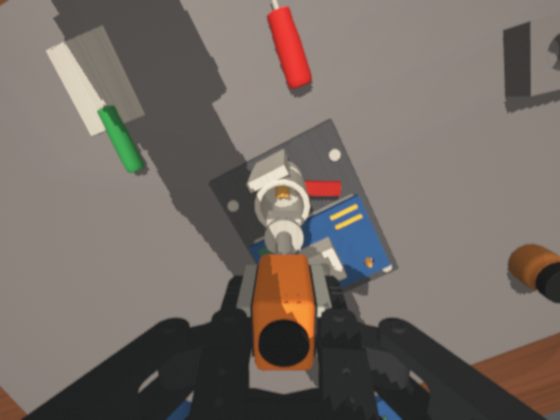

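The socket hangs straight at about (285,235), just behind the mouth in view. The nut at (283,193) and the red finger are square to the image, so the yaw matches.

Run:
```python
from h import *
import pickle
o,im=pickle.load(open('w9.pkl','rb'))
print(plane('wrist',284,342,.278,o).round(4),o['position'].round(4))
```

```text
[0.5135 0.0294 0.278 ] [0.5135 0.0289 0.2321]
```

Request:
{"name": "jog_arm", "arguments": {"steps": "0 0 0 -0.0007 0 0.02 0.1 | 0 0 0 -0.0007 0 0.04 0.1 | 0 0 0 -0.0007 0 0.05 0.1 | 0 0 0 -0.0007 0 0.06 0.1 | 0 0 0 -0.0007 0 0.075 0.1 | 0 0 0 -0.0007 0 0.088 0.1 | 0 0 0 -0.0007 0 0.088 0.1"}}

```text
clock: 18.48
position: [0.5135, 0.027, 0.1432]
ee_rot: [0.228, 0.974, -0.001, -0.001]
ft_force: [-0.3, 0.4, -1.3]
grip_width: 0.252
grasp_force: 68.5
```

Request:
{"name": "jog_arm", "arguments": {"steps": "0 0 0 0 0.001 0.002 0.1 | 0 0 0 0 0.001 0.005 0.1 | 0 0 0 0 0.001 0.008 0.1 | 0 0 0 0 0.001 0.011 0.1 | 0 0 0 0 0.001 0.014 0.1 | 0 0 0 0 0.001 0.014 0.1"}}

```text
clock: 19.23
position: [0.5144, 0.0279, 0.13]
ee_rot: [0.228, 0.974, -0.0, -0.0]
ft_force: [-1.2, -0.6, -1.7]
grip_width: 0.249
grasp_force: 68.5
```

Request:
{"name": "jog_arm", "arguments": {"steps": "0 0 0 0 0 0.002 0.1 | 0 0 0 0 0 0.004 0.1 | 0 0 0 0 0 0.006 0.1 | 0 0 0 0 0 0.0072 0.1 | 0 0 0 0 0 0.0072 0.1 | 0 0 0 0 0 0.0072 0.1"}}

```text
clock: 19.98
position: [0.5147, 0.0279, 0.1236]
ee_rot: [0.228, 0.974, 0.0, 0.0]
ft_force: [-2.7, -2.0, 5.3]
grip_width: 0.25
grasp_force: 69.5
```

```bash
python3 -c "
from h import *
rows(.514,.028,.1235,np.pi/2-.46)"
```

```text
row [ 0.0003 -0.      0.    ] [ 0.0007 -0.0002  0.0001] n>= 1
```

Request:
{"name": "jog_arm", "arguments": {"steps": "0 0 0.12 0.0004 0 0 0.1 | 0 0 0.24 0.0004 0 0 0.1 | 0 0 0.36 0.0004 0 0 0.1 | 0 0 0.48 0.0004 0 0 0.1 | 0 0 0.6 0.0004 0 0 0.1 | 0 0 0.72 0.0004 0 0 0.1 | 0 0 0.84 0.0004 0 0 0.1 | 0 0 0.96 0.0004 0 0 0.1 | 0 0 1.06 0.0004 0 0 0.1 | 0 0 1.15 0.0004 0 0 0.1 | 0 0 1.15 0.0004 0 0 0.1 | 0 0 1.15 0.0004 0 0 0.1 | 0 0 1.15 0.0004 0 0 0.1"}}

```text
clock: 21.6
position: [0.514, 0.027, 0.1236]
ee_rot: [0.721, 0.693, -0.001, 0.0]
ft_force: [-5.6, -4.7, 9.8]
grip_width: 0.252
grasp_force: 70.0
```

```bash
python3 -c "
from h import *
o=manip.get_obs();print(o['torque'],o['joint_pos'].round(2))"; python3 snap.py w10
```

Run:
```python
from h import *
import pickle
o,im=pickle.load(open('w10.pkl','rb'))
m=blobs(im,(0,150,60),(4,255,255),30)+blobs(im,(174,150,60),(180,255,255),30)
for c in m:
    r=cv2.minAreaRect(c);print(r,plane('wrist',*r[0],.049,o).round(3))
```

```text
[-1.58206377  1.61743011 -0.01746636] [-0.8   0.21  0.74  1.91 -0.16  1.08 -0.04]
((340.19805908203125, 217.98020935058594), (20.696773529052734, 51.14491271972656), 84.2894058227539) [0.554 0.031 0.049]
((121.32487487792969, 131.9517822265625), (107.65428924560547, 34.48357009887695), 4.085616588592529) [0.415 0.094 0.049]
```

Request:
{"name": "jog_arm", "arguments": {"steps": "0 0 -0.06 0 0 0 0.1 | 0 0 -0.06 0 0 -0.01 0.1 | 0 0 -0.06 0 0 -0.03 0.1 | 0 0 -0.06 0 0 -0.06 0.1 | 0 0 -0.06 0 0 -0.09 0.1 | 0 0 -0.06 0 0 -0.11 0.1 | 0 0 -0.06 0 0 -0.11 0.1"}}

```text
clock: 22.52
position: [0.5152, 0.0289, 0.2347]
ee_rot: [0.7, 0.714, 0.002, 0.0]
ft_force: [0.3, 0.3, -1.9]
grip_width: 0.251
grasp_force: 68.7
```

```bash
python3 -c "
from h import *
rows(.5151,.3132,.2335,np.pi/2+.19)"
```

```text
row [ 1.3000e-03 -3.8000e-03  1.4014e+00] [0.2842 0.0058 0.0017] n>= 8
```

Request:
{"name": "jog_arm", "arguments": {"steps": "0 0 -0.15 0.02 0 0 0.1 | 0 0 -0.32 0.06 0 0 0.1 | 0 0 -0.49 0.1 0 0 0.1 | 0 0 -0.66 0.14 0 0 0.1 | 0 0 -0.83 0.18 0.002 0 0.1 | 0 0 -1.0 0.22 0.003 0 0.1 | 0 0 -1.17 0.25 0.005 0 0.1 | 0 0 -1.34 0.27 0.006 0 0.1 | 0 0 -1.5 0.284 0.006 0 0.1 | 0 0 -1.66 0.284 0.006 0 0.1 | 0 0 -1.74 0.284 0.006 0 0.1 | 0 0 -1.74 0.284 0.006 0 0.1 | 0 0 -1.74 0.284 0.006 0 0.1"}}

```text
clock: 24.15
position: [0.5141, 0.3123, 0.2325]
ee_rot: [-0.094, 0.996, -0.0, -0.0]
ft_force: [-0.1, 0.1, -1.1]
grip_width: 0.25
grasp_force: 68.7
```

```bash
python3 snap.py w11
```

Run:
```python
from h import *
import pickle
o,im=pickle.load(open('w11.pkl','rb'));t=lambda x,w,h:cv2.resize(x,(w,h),interpolation=cv2.INTER_CUBIC)
cv2.imwrite('pics/w11.png',t(im[130:330,180:400],660,600))
rows(.5151,.3132,.0835,np.pi/2+.19)
```

```text
row [-0.     -0.0005 -0.0015] [-0.0012  0.0007  0.1492] n>= 3
```

View pics/w11.png

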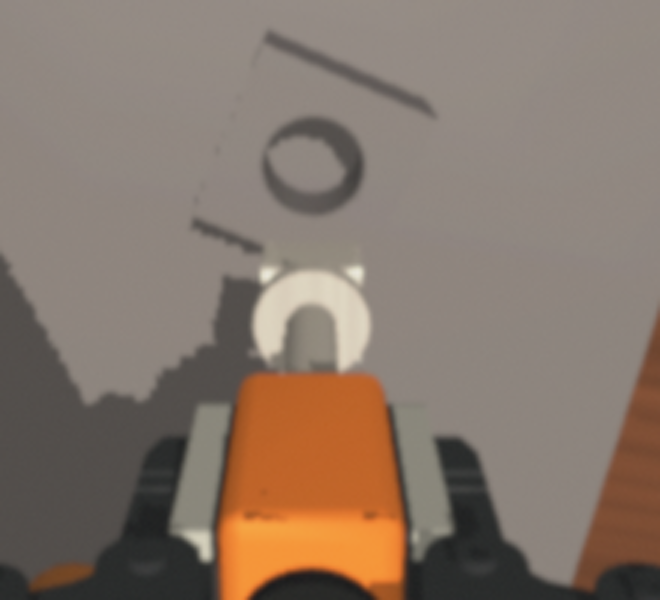

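The driver is held straight and the stand hole is clearly visible, centred at (313,165) in the crop, i.e. (284.3,185) in the frame.

Run:
```python
from h import *
import pickle
o,im=pickle.load(open('w11.pkl','rb'))
print('hole',plane('wrist',284.3,185,.04,o).round(4), 'w,h mm',[plane('wrist',180+u/3,130+v/3,.04,o).round(4) for u,v in((262,165),(364,165),(313,117),(313,213))])
print('socket rim', plane('wrist',180+311/3,130+328/3,.19,o).round(4))
```

```text
hole [0.5144 0.3129 0.04  ] w,h mm [array([0.5176, 0.2959, 0.04  ]), array([0.5111, 0.33  , 0.04  ]), array([0.4982, 0.3098, 0.04  ]), array([0.531 , 0.3161, 0.04  ])]
socket rim [0.5119 0.3116 0.19  ]
```

Request:
{"name": "jog_arm", "arguments": {"steps": "0 0 0 -0.0005 0.0007 0.03 0.1 | 0 0 0 -0.0005 0.0007 0.07 0.1 | 0 0 0 -0.0005 0.0007 0.095 0.1 | 0 0 0 -0.0005 0.0007 0.105 0.1 | 0 0 0 -0.0005 0.0007 0.105 0.1 | 0 0 0 -0.0005 0.0007 0.105 0.1", "lines": "2,4"}}

```text
position: [0.5153, 0.3134, 0.1294]
ee_rot: [-0.095, 0.995, 0.001, 0.001]
ft_force: [0.7, 0.0, -1.7]
```

```bash
python3 -c "
from h import *
rows(.5146,.313,.0835,np.pi/2+.19)"
```

```text
row [ 0.001   0.0017 -0.0001] [ 0.0009 -0.0003  0.0459] n>= 1
```

Request:
{"name": "jog_arm", "arguments": {"steps": "0 0 0 0.0008 0 0.008 0.1 | 0 0 0 0.0008 0 0.016 0.1 | 0 0 0 0.0008 0 0.024 0.1 | 0 0 0 0.0008 0 0.032 0.1 | 0 0 0 0.0008 0 0.039 0.1 | 0 0 0 0.0008 0 0.043 0.1 | 0 0 0 0.0008 0 0.046 0.1 | 0 0 0 0.0008 0 0.046 0.1 | 0 0 0 0.0008 0 0.046 0.1"}}

```text
clock: 26.08
position: [0.5143, 0.313, 0.0827]
ee_rot: [-0.095, 0.995, 0.0, 0.0]
ft_force: [-0.7, -0.2, 4.3]
grip_width: 0.249
grasp_force: 69.3
```

Seated (same height as at the grasp, with upward force). Release and rise.

Request:
{"name": "jog_arm", "arguments": {"steps": "0 0 0 0 0 0 0.4 | 0 0 0 0 0 0 0.6 | 0 0 0 0 0 0 0.9 | 0 0 0 0 0 0 0.9 | 0 0 0 0 0 -0.02 0.9 | 0 0 0 0 0 -0.06 0.9 | 0 0 0 0 0 -0.12 0.9 | 0 0 0 0 0 -0.16 0.9 | 0 0 0 0 0 -0.16 0.9 | 0 0 0 0 0 -0.16 0.9"}}

```text
clock: 27.32
position: [0.5137, 0.3128, 0.2425]
ee_rot: [-0.095, 0.995, 0.0, 0.0]
ft_force: [-0.3, 0.2, -0.0]
grip_width: 0.901
grasp_force: 0.0
```

```bash
python3 snap.py w12
```

Run:
```python
from h import *
import pickle
o,im=pickle.load(open('w12.pkl','rb'));t=lambda x,w,h:cv2.resize(x,(w,h))
_,s=cam('scene')
cv2.imwrite('pics/w12.png',np.hstack([t(im,400,300),t(s[120:330,200:480],400,300)]))
```

```text
(no output)
```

View pics/w12.png

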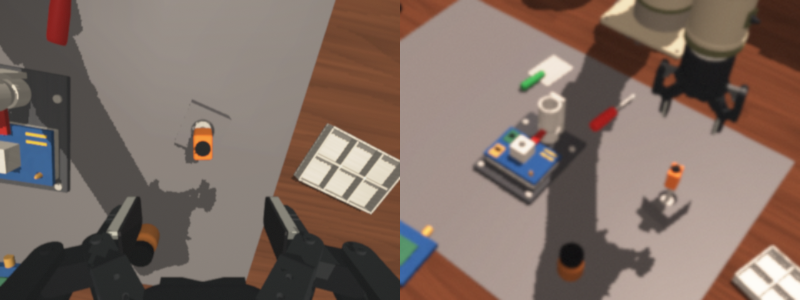

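The driver stands upright in its stand (handle at (203,148)), the plate is seated, the red finger points at the hub over the plate, and the other things look undisturbed. I'm handing in.

```bash
python3 -c "
from h import *
print(manip.hand_in())"
```

```text
the job is handed in; nothing more can be done
None
```

I fitted the plate fully down on the platform, turned the clamp to about 1.5 rad so the finger points at the shaft, put the driver back upright in its stand, and handed the job in at about 27 s; the hand-in returned no verdict.

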